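Start the brass flange nut on a desk lamp's stud

TASK

Pick up the big brass flange nut and start it, flange down, on the threaded stud of the lamp foot: set it on the stud, back it off gently (anticlockwise from above) until you feel the thread drop in, then screw it on clockwise until its flange lies flat on the brass plate, and let go. Never force it while starting it, and leave the other things on the desk where they are.

Things in the scene. Friction and masses are not known exactly. Their poses are not given: they have to be found in the camera images.
- nut: Brass flange nut, 0.22 kg, 24 mm high, bore 32 mm. Lower 4 mm: round flange 58 mm across; above it (4 to 24 mm) a hexagon 46 mm across flats, the faces for a gripper. Origin: centre of the flange's underside; z up along the bore; x passes through the middle of a flat (one every 60 deg). Starts lying flange down on the desk.
- lugs (a point): On the nut's axis, 10 mm above its underside: the level of the three thread lugs in its bore, round, 4 mm thick, tips on a 22 mm circle, 120 deg apart. Over 35 N between nut and lamp before the flange is near the plate counts as forced.
- lamp: Lamp foot, fixed: white marble cylinder 110 mm across, 40 mm high; on it a brass plate 92 mm across, 5 mm thick, with a flat brass arm 26 mm wide along +x to a white globe 100 mm across, centred 192 mm from the axis. Origin: centre of the marble's underside on the desk; z up. A brass threaded stud stands upright on its axis.
- seat (a point): On the stud's axis at the top of the brass plate, 45 mm above the desk: where the centre of the nut's underside ends. The thread is right-handed and coarse, three starts, 30 mm across, 27 mm a turn with 1.5 mm play. Once dropped in, the nut screws down clockwise by 60 to 105 deg until its flange meets the plate.
- crown (a point): On the stud's axis at the flat crown of its thread, 67 mm above the desk; lugs set on it hold the nut's underside 14 mm above the plate. The crown has three entry gaps 120 deg apart, at an unknown angle that differs each time. Clockwise on the crown the lugs jam on 2 mm high stops; anticlockwise, within 95 deg, they reach the gaps.
- tip (a point): Tip of the stud, 83 mm above the desk: the core, 20 mm thick, tapers here over 8 mm to 9 mm. Over the gaps, under a light downward push, the nut drops 7 to 9 mm off the crown (sometimes at once when it is set on); turned back farther it meets the gap's other wall within 18 deg, or, if not dropped, a ramp 2 mm up to the next stop.
- mouse: White computer mouse, 105 x 58 x 32 mm, origin under its centre. Leave alone.
- pencup: Brass pen cup with pens, 72 mm across, 85 mm high (pens to 180 mm), origin under its centre. Leave alone.
- vase: Small white vase, 80 mm across, 100 mm high, origin under its centre. Leave alone.
- cards: Stack of blank note cards, 90 x 130 x 12 mm, origin under its centre. Leave alone.
Things that resemble listed ones, but are neither listed nor needed, are in the scene too. Of the things that look like the nut, take the one that is farthest to the robot's right at the start.

How it is judged:
On the way, in this order (a step that is already met when the one before it is completed fails the run):
1. the nut is over the stud, upright, with its lugs at the crown (horizontal distance between nut and seat below 0.004 m and z of nut in the frame of seat between 0.0095 and 0.024 m and angle between nut's own z axis and vertical below 0.15 rad).
2. the thread has dropped in (horizontal distance between nut and seat below 0.004 m and z of nut in the frame of seat below 0.0088 m and angle between nut's own z axis and vertical below 0.15 rad), for 0.05 s.
At the end, for the whole second after the job is handed in: The nut is screwed on the stud: its underside less than 2 mm above the brass plate and within 4 mm of the stud's axis, tilted less than 0.06 rad, at rest and released (horizontal distance between nut and seat below 0.004 m and z of nut in the frame of seat below 0.002 m and angle between nut's own z axis and vertical below 0.06 rad and linear speed of nut below 0.02 m/s and contact force between the fingers and nut below 0.3 N); the robot touches nothing.
It fails at once if the nut is forced while it is being started: more than 35 N between nut and lamp before the flange is within 3 mm of the plate (contact force between nut and lamp above 35 N and z of nut in the frame of seat above 0.003 m).
It fails at once if a bystander is pushed more than 20 mm (distance of any of mouse, pencup, vase, cards from where it was at the start of the episode above 0.02 m).
It also fails if it takes over 72 s, if anything falls off the work surface, if the arm or the gripper's body presses on something with over 40 N, if the wrist force passes 120 N, or if a joint passes its speed limit or range.

ROBOT

A 6-joint arm with a two-finger parallel gripper is mounted at the origin on the work surface. World frame = base frame: x ahead of the robot, y to its left, z up, the work surface at z = 0. Lengths are in m, angles in rad, forces in N, time in s.
With the tool pointing down it reaches from about 0.3 to 0.95 m from the base axis. Payload 3.1 kg.
Tool frame: the origin (TCP) lies at the very end of the fingers, on their centre line; the grasp point (between the pads) lies 19 mm behind it (robot.grip_point_offset is the distance from the TCP to the grasp point, in m); z points along the fingers, y is the line along which they close (so a half turn about z gives the same grasp; the last joint's range is limited). The gripper opens to 85 mm and grips with 20 to 120 N. Pads are 22 mm wide; open, the fingers measure 114 mm over their backs; the gripper's body (76 mm by 85 mm) begins 54 mm behind the grasp point. The pads swing forward as they close: fully open they stand 13 mm farther back than shut.
Start: joints at [1.136, 0.308, 1.634, -0, 1.2, -0.07], TCP at [0.223, 0.584, 0.231] pointing down, gripper open.
Joint ranges: [-3.06, 3.06], [-0.79, 1.96], [0.05, 2.63], [-1.19, 4.34], [0.05, 2.64], [-2.94, 2.94]. Speed limits (rad/s): [2.79, 2.79, 3.14, 3.14, 3.14, 3.14].

INTERFACE

Orientations are given as a rotation vector (axis times angle).
In Python, from bench import robot gives the robot as it stands.
- The arm moves only by the shell command python3 -m jog 'ROWS' [OPENING]. ROWS is JSON, a list that holds one entry, the list of rows, each a list of 4 numbers: the shift along the tool's x, y, z in m, then the turn about the tool's z in rad. A call has 1 to 12 rows; each row shifts and turns the commanded pose from where the row before left it, along the tool's axes as they then stand; what a row does not reach is not made up. A row lasts 1/8 s, in which the tool goes at most 62.5 mm and 10.7 degrees, less where a joint would pass 70% of its speed; a pose out of reach is approached as far as the arm can. A call is refused whole if a number of a shift passes 0.0625 or a number of a turn 0.188, either way. A call with a gripper value outside its range is refused whole. OPENING is the opening in per cent of the stroke, from 0 (shut) to 100 (fully open), set as the call begins (- or left out, the last holds). The fingers move at their own pace and stop on an object; the grip force is fixed at half the most. Time passes only in rows, so rows that do not move let the fingers close. It gives the time, the measured TCP pose, the force, the opening and the grip force at its end, in the units of the state.
- robot.observe(): the state, without advancing time (a new reading comes with each control period).
- robot.get_image(name): name is "side" or "top" or "wrist"; returns the picture (400x640x3 uint8, red, green, blue); there is no depth.
- robot.camera_params(name): a dict with "fx", "fy", "cx", "cy" (pixels), "dist" ([k1, k2, p1, p2, k3] as OpenCV has them; the pictures are not rectified), "R" (3x3) and "t" (3): a world point X has camera coordinates R X + t. Camera axes: x right, y down, z forward; pixel columns grow to the right and rows downward; lengths in m; the calibration is good to about 2 mm. A picture is of the moment at which its call begins: read the wrist's pose just before it. camera_params takes no time and is no camera call; for the wrist camera it gives the pose at the moment of the call.
- robot.close_job(): hands the job in; it is judged then, once.
The state is a dict: "time": time; "q": joint angles; "joint_vel": joint speeds; "joint_torque": joint torques, N m; "tcp_pos": TCP position; "tool_rot": TCP orientation; "wrist_force": force on the tool from outside, world axes, zero at the start; "ft_torque": the same for the moment, N m; "grip_width": opening from 0.0 (shut) to 1.0 (fully open); "grasp_force": force on a finger pad.
Only numpy, scipy, OpenCV 4.12 (cv2) and the standard library are available. Lean on these libraries where they do the work, as an engineer would, in place of code of your own. Each camera call takes 0.05 s, during which the arm holds its last target. There are 200 camera calls.

## Working session

There is one attempt and no reset: what is moved stays moved. The work goes in short steps, Python scripts to look and compute and a shell command to move; the robot and the scene stay as the last step left them, time stands still between calls to the robot, and variables do not carry over. Pictures are saved under pics/ and viewed, at most 10 in all, crops included, and the job is handed in when it is done.

```bash
ls; mkdir -p pics; python3 - <<'E'
from bench import robot
import cv2
for n in ("top","side"):
    im=robot.get_image(n); cv2.imwrite(f"pics/{n}0.png",im[:,:,::-1])
    p=robot.camera_params(n); print(n,p)
s=robot.observe(); print(s["time"],s["tcp_pos"],s["tool_rot"],s["grip_width"],s["wrist_force"])
E
```

```text
pics
top {'fx': 400.227416583414, 'fy': 400.227416583414, 'cx': 318.78020250012025, 'cy': 194.69707755259475, 'dist': array([-0.04342601,  0.        ,  0.        ,  0.        ,  0.        ]), 'R': array([[ 0.0135101 , -0.99971279,  0.01979452],
       [-0.98434828, -0.01677609, -0.17543384],
       [ 0.17571552, -0.01711458, -0.98429221]]), 't': array([-0.05019757,  0.534567  ,  0.95291498])}
side {'fx': 516.9970551832635, 'fy': 516.9970551832635, 'cx': 317.41545844439884, 'cy': 196.5064707604837, 'dist': array([-0.11541102,  0.        ,  0.        ,  0.        ,  0.        ]), 'R': array([[ 0.73052681, -0.68268154,  0.016628  ],
       [-0.38133951, -0.42802288, -0.81937574],
       [ 0.56648985,  0.59223503, -0.57301563]]), 't': array([-0.43342144,  0.25717133,  1.25731991])}
0.1 [0.22269065 0.58316578 0.23013325] [-0.56980204 -3.08894739  0.00326815] 1.0031898685841212 [-0.08255927 -0.50840898 -0.00876877]
```

View pics/top0.png

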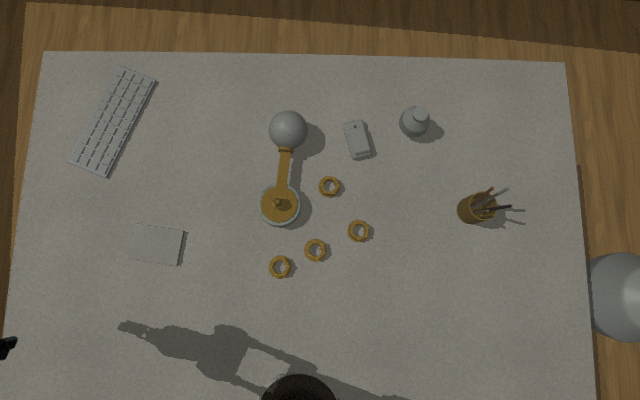

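View pics/side0.png

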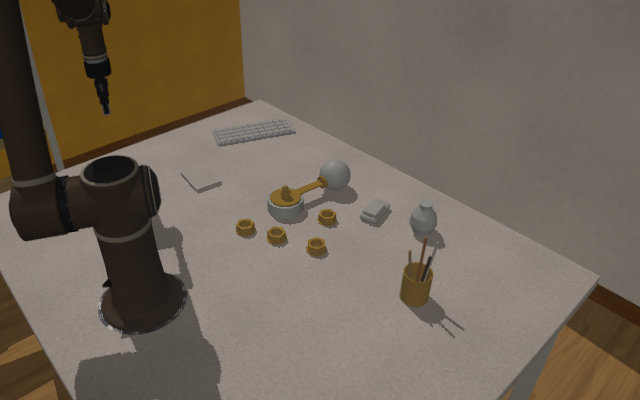

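Four nut look-alikes appear in the top view: (329,187), (280,267), (315,250) and (358,231). Image right is the robot's right (−y), so (358,231) is the one meant. The lamp is at (280,204) with its globe at (288,130). Next I'll measure and confirm.

```bash
cat > h.py <<'E'
from bench import robot
import cv2, numpy as np
def ray(p,uv):
    K=np.array([[p["fx"],0,p["cx"]],[0,p["fy"],p["cy"]],[0,0,1]])
    n=cv2.undistortPoints(np.array(uv,float).reshape(-1,1,2),K,np.array(p["dist"])).reshape(-1,2)
    d=np.c_[n,np.ones(len(n))]@p["R"]; return -p["R"].T@p["t"],d
def plane(p,uv,z):
    c,d=ray(p,uv); return c+d*((z-c[2])/d[:,2])[:,None]
def cross(p1,u1,p2,u2):
    c1,d1=ray(p1,[u1]);c2,d2=ray(p2,[u2]);d1=d1[0];d2=d2[0]
    s=np.linalg.lstsq(np.c_[d1,-d2],c2-c1,rcond=None)[0]
    a=c1+s[0]*d1;b=c2+s[1]*d2; return (a+b)/2,np.linalg.norm(a-b)
def brass(im,smin=110):
    h=cv2.cvtColor(im,cv2.COLOR_RGB2HSV); return cv2.inRange(h,(12,smin,50),(32,255,255))
E
python3 - <<'E'
from h import *
for n in ("top","side"):
    im=cv2.imread(f"pics/{n}0.png")[:,:,::-1].copy(); p=robot.camera_params(n)
    m=brass(im)
    for c in cv2.findContours(m,cv2.RETR_EXTERNAL,cv2.CHAIN_APPROX_NONE)[0]:
        a=cv2.contourArea(c)
        if 100<a<3000:
            x,y,w,hh=cv2.boundingRect(c); (u,v),r=cv2.minEnclosingCircle(c)
            print(n,a,(x,y,w,hh),np.round((u,v),1),"r",round(r,1),"z12:",plane(p,[(u,v)],.012)[0].round(4), "z45",plane(p,[(u,v)],.045)[0].round(4))
t=cv2.imread("pics/top0.png")
c=cv2.resize(t[110:290,250:390],None,fx=4,fy=3.3*4/3.3,interpolation=cv2.INTER_CUBIC)[:600*2]
cv2.imwrite("pics/crop1.png",cv2.resize(t[160:290,250:400],None,fx=4,fy=4,interpolation=cv2.INTER_CUBIC))
E
```

```text
top 2565.0 (592, 330, 48, 70) [615.5 364.5] r 41.7 z12: [ 0.1192 -0.7974  0.012 ] z45 [ 0.127  -0.7724  0.045 ]
top 357.0 (269, 256, 22, 22) [279.6 266.7] r 11.2 z12: [0.3564 0.0531 0.012 ] z45 [0.3565 0.0506 0.045 ]
top 344.5 (304, 239, 22, 22) [314.9 249.8] r 11.0 z12: [ 0.3999 -0.0348  0.012 ] z45 [ 0.3986 -0.0345  0.045 ]
top 334.5 (348, 220, 21, 22) [358.  230.3] r 10.9 z12: [ 0.4509 -0.1443  0.012 ] z45 [ 0.4479 -0.1404  0.045 ]
top 500.5 (457, 190, 40, 34) [476.5 206.4] r 20.0 z12: [ 0.5176 -0.4558  0.012 ] z45 [ 0.5125 -0.4418  0.045 ]
top 316.0 (319, 177, 21, 21) [329.  186.4] r 10.6 z12: [ 0.564 -0.069  0.012] z45 [ 0.5574 -0.0675  0.045 ]
top 1333.0 (261, 146, 36, 76) [279.8 183.7] r 37.8 z12: [0.5691 0.0591 0.012 ] z45 [0.5623 0.0564 0.045 ]
side 1024.5 (400, 238, 33, 69) [418. 272.] r 34.9 z12: [ 0.5796 -0.3996  0.012 ] z45 [ 0.5483 -0.4185  0.045 ]
side 272.5 (306, 237, 21, 19) [316.  246.7] r 10.5 z12: [ 0.4509 -0.1462  0.012 ] z45 [ 0.4242 -0.1741  0.045 ]
side 263.0 (267, 227, 20, 18) [276.3 235.5] r 10.3 z12: [ 0.4006 -0.036   0.012 ] z45 [ 0.3757 -0.0679  0.045 ]
side 242.5 (236, 219, 19, 17) [245.  227.5] r 9.7 z12: [0.3565 0.052  0.012 ] z45 [0.3332 0.017  0.045 ]
side 229.5 (318, 209, 18, 17) [326.7 217.5] r 9.4 z12: [ 0.565  -0.0704  0.012 ] z45 [ 0.5343 -0.101   0.045 ]
side 607.0 (270, 176, 58, 31) [298.5 191. ] r 29.3 z12: [0.5943 0.0892 0.012 ] z45 [0.5625 0.0529 0.045 ]
side 408.0 (0, 139, 13, 54) [  1.  165.5] r 26.5 z12: [-0.0873  0.9119  0.012 ] z45 [-0.0948  0.8463  0.045 ]
```

View pics/crop1.png

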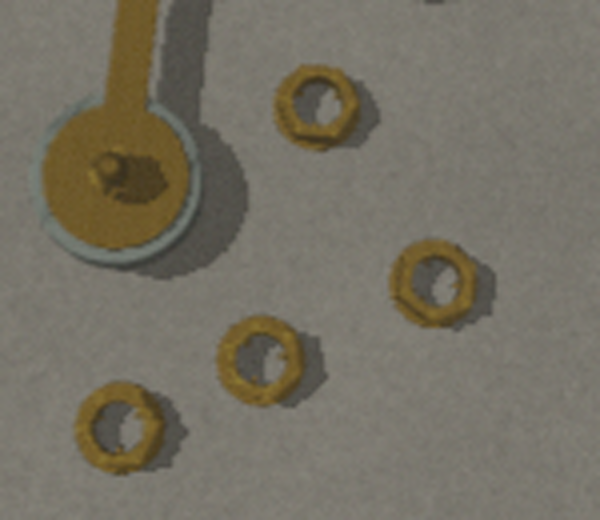

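The crop shows the target nut at (433,283), the rightmost of the four and well apart from the others. Both views give about (0.451, −0.145), so I'll move over it.

```bash
python3 -m jog '[[[-0.037,-0.046,0,0],[-0.037,-0.046,0,0],[-0.037,-0.046,0,0],[-0.037,-0.046,0,0],[-0.037,-0.046,0,0],[-0.037,-0.046,0,0],[-0.037,-0.046,0,0],[-0.037,-0.046,0,0],[-0.037,-0.046,0,0],[-0.037,-0.046,0,0],[-0.037,-0.046,0,0],[-0.037,-0.046,0,0]]]' 100
python3 - <<'E'
from h import *
from scipy.spatial.transform import Rotation as Ro
s=robot.observe(); p=robot.camera_params("wrist"); im=robot.get_image("wrist"); cv2.imwrite("pics/w1.png",im[:,:,::-1])
R=Ro.from_rotvec(s["tool_rot"]).as_matrix()
print(s["time"],s["q"].round(3),s["tcp_pos"].round(4),R.round(3),"\ncam in tool",R.T@(-p["R"].T@p["t"]-s["tcp_pos"]),(R.T@p["R"].T).round(3))
E
```

```text
time: 1.6
tcp_pos: [0.4409, -0.0921, 0.2311]
tool_rot: [0.571, 3.089, 0.001]
wrist_force: [1.5, 0.2, 0.2]
grip_width: 1.001
grasp_force: 0.0
1.6 [-0.303 -0.037  2.027  0.     1.152 -1.509] [ 0.4409 -0.0921  0.2311] [[-0.934  0.357  0.   ]
 [ 0.357  0.934  0.   ]
 [-0.     0.    -1.   ]] 
cam in tool [ 0.06568679  0.00083621 -0.14258075] [[ 0.    -0.964 -0.265]
 [ 1.     0.     0.001]
 [-0.001 -0.265  0.964]]
```

View pics/w1.png

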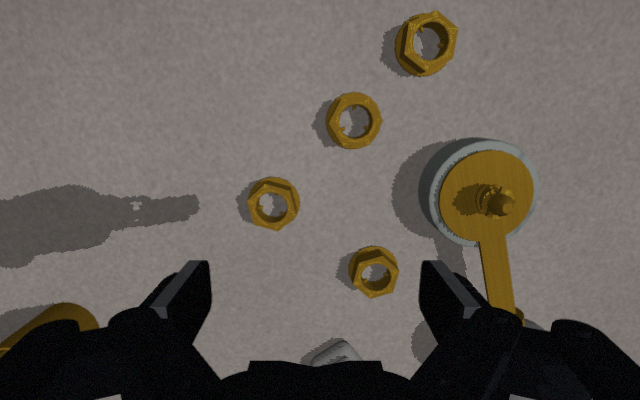

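The wrist view shows the target nut at (274,203) and the lamp plate at (487,197), with the arm pointing down to (505,315). Now I'll measure both.

```bash
cat >> h.py <<'E'
from scipy.optimize import least_squares
def circ(P,r0,tol):
    c=P.mean(0); m=np.ones(len(P),bool)
    for _ in range(15):
        f=least_squares(lambda x:np.hypot(*(P[m]-x[:2]).T)-x[2],[*c,r0],loss="soft_l1",f_scale=.0005).x
        c=f[:2]; m=abs(np.hypot(*(P-c).T)-f[2])<tol
    return f,m.mean()
def lampfit(p,im,near,rad=70):
    m=brass(im); z=np.zeros_like(m); cv2.circle(z,near,rad,255,-1); m&=z
    c=max(cv2.findContours(m,cv2.RETR_EXTERNAL,cv2.CHAIN_APPROX_NONE)[0],key=cv2.contourArea)[:,0]
    c=c[np.hypot(*(c-np.array(near)).T)<rad-4]
    return circ(plane(p,c,.045)[:,:2],.046,.003)
E
python3 - <<'E'
from h import *
p=robot.camera_params("wrist"); im=cv2.imread("pics/w1.png")[:,:,::-1].copy()
print("lamp",lampfit(p,im,(487,197)))
m=brass(im); roi=np.zeros_like(m); roi[165:245,235:315]=m[165:245,235:315]
cs,h=cv2.findContours(roi,cv2.RETR_CCOMP,cv2.CHAIN_APPROX_NONE)
for c,hh in zip(cs,h[0]):
    if len(c)>30: print(len(c),"hole" if hh[3]>=0 else "outer", plane(p,[cv2.minEnclosingCircle(c)[0]],.012)[0], [circ(plane(p,c[:,0],z)[:,:2],.03,.002) for z in (.004,.024)])
cv2.imwrite("pics/w1c.png",cv2.resize(im[160:250,230:320,::-1],None,fx=6,fy=6,interpolation=cv2.INTER_CUBIC))
E
```

```text
lamp (array([0.51785263, 0.04993993, 0.04530764]), np.float64(0.8541666666666666))
150 outer [ 0.45712364 -0.15291114  0.012     ] [(array([ 0.45760314, -0.15345634,  0.02830508]), np.float64(0.8466666666666667)), (array([ 0.45370689, -0.14930624,  0.02692557]), np.float64(0.9066666666666666))]
81 hole [ 0.45759112 -0.1532425   0.012     ] [(array([ 0.45894239, -0.15482787,  0.01476363]), np.float64(0.8888888888888888)), (array([ 0.45471124, -0.15049519,  0.01398564]), np.float64(0.9135802469135802))]
```

View pics/w1c.png

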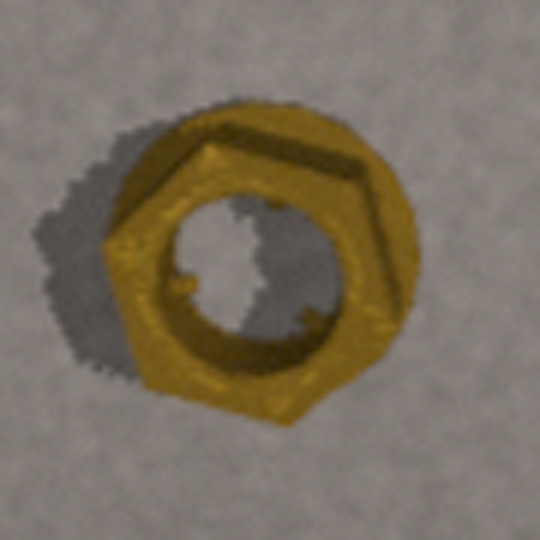

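```bash
python3 - <<'E'
from h import *
s=robot.observe(); p=robot.camera_params("wrist"); tn=s["tcp_pos"]; print(tn,s["joint_vel"].round(3))
old=dict(p); old["t"]=p["t"]-p["R"]@(np.array([.4409,-.0921,.2311])-tn)
c=np.array([(210,148),(362,172),(400,325),(287,425),(145,385),(105,242)])/6+[229.6,159.6]
P=plane(old,c,.024)[:,:2]; print("corners",P.round(4),P.mean(0))
d=P-P.mean(0); a=np.degrees(np.arctan2(d[:,1],d[:,0])); print(np.hypot(*d.T).round(4),a.round(1),(a%60).round(1))
im=robot.get_image("wrist"); cv2.imwrite("pics/w2.png",im[:,:,::-1])
m=brass(im); n,l,st,ce=cv2.connectedComponentsWithStats(m)
for i in range(1,n):
    if 500<st[i,4]<9000: print(st[i],ce[i].round(1))
E
```

```text
[ 0.44349783 -0.09889169  0.23179268] [ 0.091 -0.046  0.032  0.068  0.043  0.166]
corners [[ 0.4297 -0.1428]
 [ 0.4429 -0.1202]
 [ 0.4705 -0.1244]
 [ 0.4805 -0.1499]
 [ 0.4647 -0.1703]
 [ 0.4384 -0.1663]] [ 0.45443408 -0.14566015]
[0.0249 0.0279 0.0267 0.0264 0.0267 0.0261] [ 173.5  114.5   53.    -9.2  -67.5 -127.9] [53.5 54.5 53.  50.8 52.5 52.1]
[ 402    2   64   68 2017] [433.  36.]
[ 332   86   58   57 1724] [359.1 113.8]
[ 253  171   53   54 1636] [279.3 196.8]
[ 355  241   51   52 1613] [380.  265.2]
[   0  297  106   61 1725] [ 62.7 317.8]
```

```bash
python3 -m jog '[[[-0.0315,-0.0472,0,0.162],[0,0,0,0.162],[0,0,0.03,0.162],[0,0,0.04,0.162],[0,0,0.03,0.162],[0,0,0,0],[0,0,0,0],[0,0,0,0]]]' 100
python3 - <<'E'
from h import *
from scipy.spatial.transform import Rotation as Ro
robot.get_image("wrist")
s=robot.observe(); p=robot.camera_params("wrist"); im=robot.get_image("wrist"); cv2.imwrite("pics/w3.png",im[:,:,::-1])
R=Ro.from_rotvec(s["tool_rot"]).as_matrix(); print(s["time"],s["tcp_pos"],R.round(3).tolist(),s["joint_vel"].round(3),s["wrist_force"])
m=brass(im); n,l,st,ce=cv2.connectedComponentsWithStats(m)
for i in range(1,n):
    if 500<st[i,4]<20000: print(st[i],ce[i].round(1),plane(p,[ce[i]],.012)[0].round(4))
E
```

```text
time: 2.7
tcp_pos: [0.4548, -0.1459, 0.133]
tool_rot: [1.737, 2.614, 0.001]
wrist_force: [-1.2, -1.3, -0.5]
grip_width: 0.999
grasp_force: 0.0
2.75 [ 0.4546945  -0.14590553  0.13288699] [[-0.387, 0.922, 0.003], [0.922, 0.387, -0.001], [-0.002, 0.002, -1.0]] [-0.002  0.003  0.005 -0.002 -0.001  0.004] [ 1.1316608  -0.21594421  0.24750786]
[ 266    0   81   72 2857] [306.1  38.2] [ 0.4063 -0.0414  0.012 ]
[ 491    0   97   20 1357] [537.6   7.7] [0.5442 0.0378 0.012 ]
[600   0  40  28 579] [625.9   8.9] [0.6007 0.0613 0.012 ]
[ 448  126   87   73 3171] [490.2 162.7] [ 0.568  -0.0671  0.012 ]
[ 277  160   72   76 3049] [312.3 195.1] [ 0.4532 -0.1426  0.012 ]
```

View pics/w3.png

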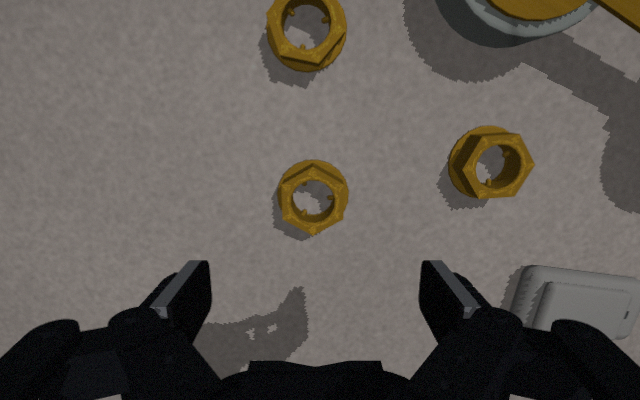

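The wrist view shows the nut top at about (313,201). Its left and right flats face the fingers, so the angle is right. Next: the centre in tool coordinates.

```bash
python3 - <<'E'
from h import *
from scipy.spatial.transform import Rotation as Ro
s=robot.observe(); p=robot.camera_params("wrist"); R=Ro.from_rotvec(s["tool_rot"]).as_matrix()
im=cv2.imread("pics/w3.png")[:,:,::-1].copy()
m=brass(im); r=np.zeros_like(m); r[155:242,270:352]=m[155:242,270:352]
cs,h=cv2.findContours(r,cv2.RETR_CCOMP,cv2.CHAIN_APPROX_NONE)
for c,hh in zip(cs,h[0]):
    if len(c)>40:
        c=c[:,0]; k="hole" if hh[3]>=0 else "outer"
        for z in (.004,.024):
            f,q=circ(plane(p,c,z)[:,:2],.03 if k=="outer" else .016,.002)
            print(k,z,f,q,"tool",(R.T@(np.r_[f[:2],z]-s["tcp_pos"])).round(4))
W=plane(p,[(313,201),(281,186),(346,186),(281,216),(345,216),(313,167),(314,235)],.024)
print(((W-s["tcp_pos"])@R).round(4))
E
```

```text
outer 0.004 [ 0.4541346  -0.14507481  0.02861103] 0.937799043062201 tool [ 0.0012 -0.0003  0.1287]
outer 0.024 [ 0.45234394 -0.14060233  0.02653681] 0.9617224880382775 tool [ 0.0059 -0.0002  0.1087]
hole 0.004 [ 0.45444214 -0.14597039  0.01515318] 0.8222222222222222 tool [ 0.0002 -0.0004  0.1287]
hole 0.024 [ 0.45262859 -0.14135408  0.01402226] 0.8296296296296296 tool [ 0.0051 -0.0002  0.1087]
[[ 0.0023  0.0002  0.1087]
 [ 0.0136 -0.0232  0.1086]
 [ 0.0136  0.0245  0.1087]
 [-0.0094 -0.0238  0.1087]
 [-0.0094  0.0243  0.1088]
 [ 0.0277  0.0003  0.1087]
 [-0.0245  0.001   0.1088]]
```

```bash
python3 -m jog '[[[0.0015,0,0.04,0],[0,0,0.04,0],[0,0,0.025,0],[0,0,0.01,0],[0,0,0,0],[0,0,0,0],[0,0,0,0]]]' 100
```

```text
time: 3.68
tcp_pos: [0.454, -0.1447, 0.0175]
tool_rot: [1.74, 2.613, 0.001]
wrist_force: [0.4, 0.2, -0.1]
grip_width: 0.997
grasp_force: 0.0
```

```bash
python3 -m jog '[[[0,0,0.007,0],[0,0,0.0045,0],[0,0,0,0],[0,0,0,0]]]' 100; python3 -m jog '[[[0,0,0,0],[0,0,0,0],[0,0,0,0],[0,0,0,0],[0,0,0,0],[0,0,0,0],[0,0,0,0],[0,0,0,0]]]' 0
```

```text
time: 4.18
tcp_pos: [0.4528, -0.1441, 0.0046]
tool_rot: [-1.741, -2.615, 0.0]
wrist_force: [0.2, 0.4, -0.0]
grip_width: 1.002
grasp_force: 0.0
time: 5.18
tcp_pos: [0.4534, -0.1444, 0.0052]
tool_rot: [1.74, 2.614, 0.0]
wrist_force: [-0.3, -0.5, 5.4]
grip_width: 0.519
grasp_force: 63.5
```

```bash
python3 -m jog '[[[0,0,-0.02,0],[0,0,-0.05,0],[0,0,-0.05,0],[0,0,-0.05,0],[0.03,0.045,0,0],[0.03,0.045,0,0],[0.03,0.045,0,0],[0,0,0,0],[0,0,0,0],[0,0,0,0],[0,0,0,0]]]' 0
python3 - <<'E'
from h import *
from scipy.spatial.transform import Rotation as Ro
robot.get_image("wrist"); 
s=robot.observe(); p=robot.camera_params("wrist"); im=robot.get_image("wrist"); cv2.imwrite("pics/w4.png",im[:,:,::-1])
R=Ro.from_rotvec(s["tool_rot"]).as_matrix(); print(s["time"],s["q"].round(3),s["tcp_pos"],R.round(4).tolist(),s["joint_vel"].round(3),s["wrist_force"])
np.savez("w4.npz",tcp=s["tcp_pos"],R=R,**{"p"+k:v for k,v in p.items()})
E
```

```text
time: 6.55
tcp_pos: [0.542, -0.0101, 0.1745]
tool_rot: [-1.743, -2.613, 0.001]
wrist_force: [0.1, 0.9, -1.5]
grip_width: 0.522
grasp_force: 62.7
6.6 [-0.099  0.213  1.878 -0.     1.051 -0.493] [ 0.5422114  -0.00999817  0.1746835 ] [[-0.3842, 0.9232, -0.0003], [0.9232, 0.3842, -0.0001], [0.0, -0.0003, -1.0]] [ 0.004 -0.    -0.004  0.     0.     0.001] [-0.17849302 -0.34575049 -1.73217487]
```

View pics/w4.png

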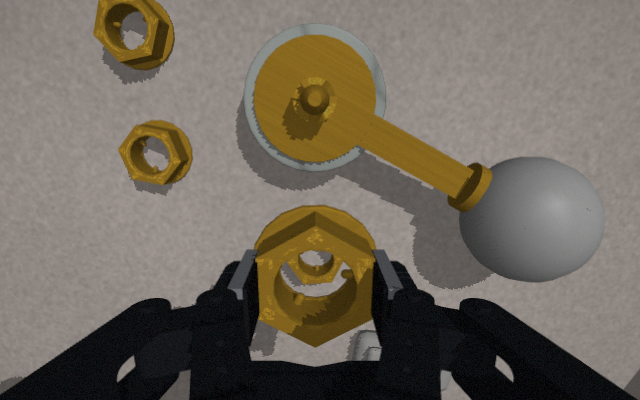

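The view shows the nut held level between the pads, with hexagon top vertices at about (316,213) and (316,347). The stud is at (315,98) on the lamp plate. Now I'll measure both.

```bash
python3 - <<'E'
from h import *
d=np.load("w4.npz"); p={k[1:]:d[k] for k in d.files if k[0]=="p"}; R=d["R"]; T=d["tcp"]
for k in("fx","fy","cx","cy"): p[k]=float(p[k])
im=cv2.imread("pics/w4.png")[:,:,::-1].copy()
tool=lambda W:((W-T)@R).round(4)
f,q=lampfit(p,im,(314,98),68); print("plate",f,q,tool(np.r_[f[:2],.045]))
# marble outer rim at z=.04
g=cv2.cvtColor(im,cv2.COLOR_RGB2GRAY)
# stud cap: bright blob near (314,98)
print("tip at .083",plane(p,[(315,97)],.083),"crown .067",plane(p,[(314,99)],.067))
zt=T[2]-.0052+.024
print("nut vertices",tool(plane(p,[(316,213),(316,347),(258,258),(375,252),(258,312)],zt)))
c=cv2.resize(im[60:140,270:360,::-1],None,fx=6,fy=6,interpolation=cv2.INTER_CUBIC)
n=cv2.resize(im[200:355,240:395,::-1],None,fx=3.1,fy=3.1,interpolation=cv2.INTER_CUBIC)[:480,:250]
n=cv2.copyMakeBorder(n,0,480-n.shape[0],0,0,cv2.BORDER_CONSTANT); cv2.imwrite("pics/w4c.png",np.hstack([c,n]))
# bore rim of top face: ellipse by ray on zt with r=16mm
m=brass(im); hs=cv2.cvtColor(im,cv2.COLOR_RGB2HSV)
E
```

```text
plate [0.51486822 0.05894043 0.04518053] 1.0 [0.0741 0.0013 0.1297]
tip at .083 [[0.51473201 0.0602765  0.083     ]] crown .067 [[0.51438331 0.0593598  0.067     ]]
nut vertices [[ 0.0304  0.0019 -0.0188]
 [-0.0274  0.002  -0.0188]
 [ 0.0124 -0.0203 -0.0188]
 [ 0.0149  0.0244 -0.0188]
 [-0.011  -0.0213 -0.0188]]
```

View pics/w4c.png

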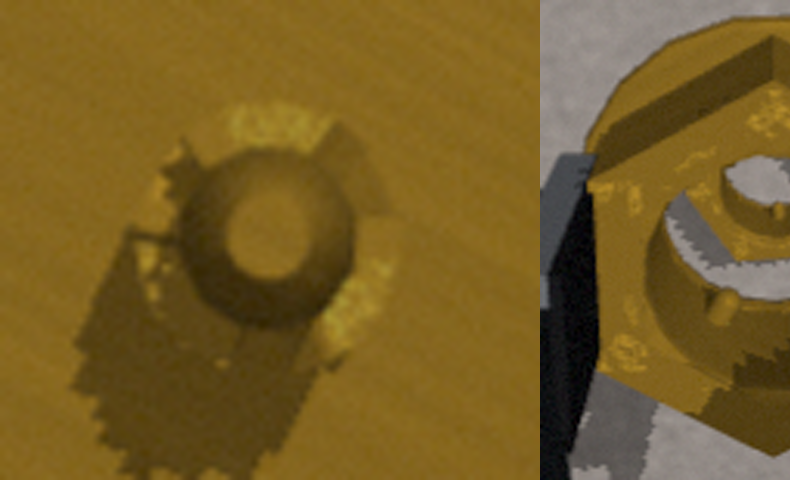

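```bash
python3 -m jog '[[[0.0373,-0.0363,0,0],[0.0373,-0.0363,0,0],[0,0,0,0.1745],[0,0,0,0.1745],[0,0,0,0.1745],[0,0,0,0.1745],[0,0,0,0.1745],[0,0,0,0.1745],[0,0,0,0.1745],[0,0,0,0.1745],[0,0,0,0.1745]]]' 0
python3 -m jog '[[[0,0,0,0],[0,0,0,0],[0,0,0,0]]]' 0
python3 - <<'E'
from h import *
from scipy.spatial.transform import Rotation as Ro
s=robot.observe(); p=robot.camera_params("wrist"); im=robot.get_image("wrist"); cv2.imwrite("pics/w5.png",im[:,:,::-1])
R=Ro.from_rotvec(s["tool_rot"]).as_matrix(); T=s["tcp_pos"]; print(s["q"].round(3),T,R.round(4).tolist())
m=brass(im); n,l,st,ce=cv2.connectedComponentsWithStats(m)
for i in range(1,n):
    if 1500<st[i,4]: print(st[i],ce[i].round(1),plane(p,[ce[i]],.045)[0])
u=cv2.projectPoints(np.array([[.5149,.0589,.045]]),cv2.Rodrigues(p["R"])[0],p["t"],np.array([[p["fx"],0,p["cx"]],[0,p["fy"],p["cy"]],[0,0,1]]),np.array(p["dist"]))[0].ravel(); print(u)
f,q=lampfit(p,im,tuple(int(x) for x in u),68); tl=(np.r_[f[:2],.045]-T)@R; print("plate",f,q,tl)
d=np.load("w4.npz"); R0=d["R"];T0=d["tcp"]; f0=np.array([.51486822,.05894043]); t0=(np.r_[f0,.045]-T0)@R0
# true = f - R b
A=np.block([[np.eye(2),R0[:2,:2]],[np.eye(2),R[:2,:2]]]); x=np.linalg.solve(A,np.r_[f0,f[:2]]); print("lamp",x[:2],"bias tool",x[2:])
for n2,c in (("top",(279,204)),("side",(285,198))):
    print(n2,lampfit(robot.camera_params(n2),cv2.imread(f"pics/{n2}0.png")[:,:,::-1].copy(),c,26 if n2=="top" else 24))
E
```

```text
time: 8.02
tcp_pos: [0.447, 0.0314, 0.175]
tool_rot: [3.082, 0.608, 0.001]
wrist_force: [-1.0, 0.1, -2.2]
grip_width: 0.523
grasp_force: 62.8
time: 8.4
tcp_pos: [0.447, 0.0317, 0.1749]
tool_rot: [3.08, 0.62, 0.0]
wrist_force: [0.6, -0.3, -3.2]
grip_width: 0.522
grasp_force: 62.8
[-0.026  0.03   2.085  0.     1.026  1.147] [0.44696672 0.03168239 0.17486193] [[0.9221, 0.387, 0.0002], [0.387, -0.9221, -0.0], [0.0002, 0.0001, -1.0]]
[  256     0   136   166 14057] [322.3  90.8] [0.52565452 0.05856785 0.045     ]
[ 442   71   75   68 3245] [478.4 104.2] [ 0.56238257 -0.05316927  0.045     ]
[  228   205   163   142 12324] [313.9 271.2] [0.38849308 0.0078546  0.045     ]
[316.27505228 104.49237763]
plate [0.51481427 0.05891396 0.04514762] 1.0 [0.07307654 0.00114078 0.12987489]
lamp [0.51482797 0.05895425] bias tool [-2.82251958e-05  3.18462785e-05]
top (array([0.51178072, 0.05809065, 0.04403354]), np.float64(0.9381443298969072))
side (array([0.51257827, 0.05752682, 0.04500041]), np.float64(0.75))
```

```bash
python3 -m jog '[[[0.036,0.0003,0,0],[0.036,0.0003,0,0],[0,0,0,-0.1745],[0,0,0,-0.1745],[0,0,0,-0.1745],[0,0,0,-0.1745],[0,0,0,-0.1745],[0,0,0.015,-0.1745],[0,0,0.025,-0.1745],[0,0,0.02,-0.1745],[0,0,0.015,-0.1745],[0,0,0,0]]]' 0
python3 -m jog '[[[0,0,0,0],[0,0,0,0],[0,0,0,0]]]' 0
python3 - <<'E'
from h import *
from scipy.spatial.transform import Rotation as Ro
s=robot.observe(); p=robot.camera_params("wrist"); im=robot.get_image("wrist"); cv2.imwrite("pics/w6.png",im[:,:,::-1])
R=Ro.from_rotvec(s["tool_rot"]).as_matrix(); T=s["tcp_pos"]; print(s["q"].round(3),T,R.round(4).tolist(),p["fx"],p["cx"],p["cy"])
cv2.imwrite("pics/w6c.png",cv2.resize(im[200:355,230:400,::-1],None,fx=3.8,fy=3.8,interpolation=cv2.INTER_CUBIC))
np.savez("w6.npz",tcp=T,R=R,**{"p"+k:v for k,v in p.items()})
E
```

```text
time: 9.95
tcp_pos: [0.5122, 0.059, 0.0984]
tool_rot: [-1.741, -2.611, 0.003]
wrist_force: [-0.4, -0.0, -3.0]
grip_width: 0.526
grasp_force: 62.6
time: 10.32
tcp_pos: [0.5142, 0.059, 0.1005]
tool_rot: [1.741, 2.614, 0.001]
wrist_force: [0.6, 0.6, -2.9]
grip_width: 0.523
grasp_force: 62.6
[ 0.03   0.273  1.981 -0.     0.886 -0.365] [0.51418806 0.05903212 0.10053778] [[-0.3852, 0.9228, 0.0015], [0.9228, 0.3852, 0.0], [-0.0005, 0.0014, -1.0]] 349.3215268159914 314.82809370747077 206.7142918924691
```

View pics/w6c.png

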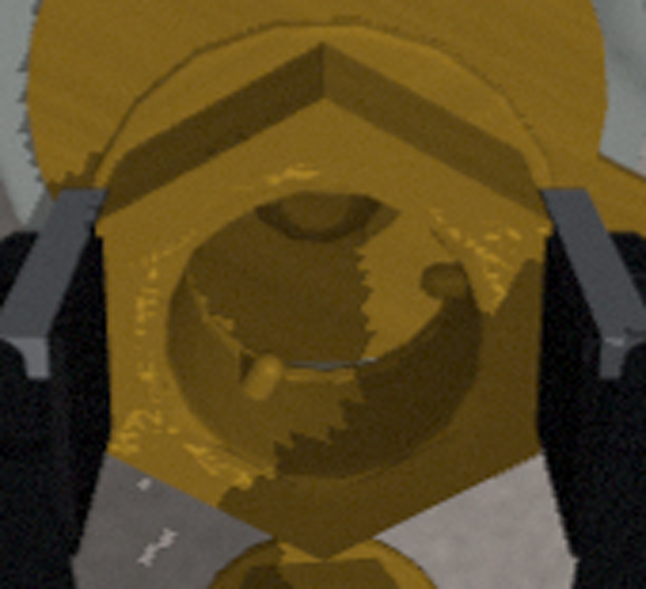

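The crop shows the stud tip at about (327,205), under the bore column (mid 325) and hexagon mid 324. Sideways alignment is within 1 mm. I'll descend gently, watching the force.

```bash
python3 -m jog '[[[0.0005,0,0.006,0],[0,0,0.006,0],[0,0,0.006,0],[0,0,0.006,0],[0,0,0.004,0],[0,0,0,0],[0,0,0,0],[0,0,0,0]]]' 0
```

```text
time: 11.38
tcp_pos: [0.5137, 0.0595, 0.0721]
tool_rot: [1.741, 2.615, 0.001]
wrist_force: [-0.3, 0.1, -2.2]
grip_width: 0.521
grasp_force: 62.7
```

```bash
python3 -m jog '[[[0,0,0.0015,0],[0,0,0.0015,0],[0,0,0.0015,0],[0,0,0,0],[0,0,0,0]]]' 0;  python3 -m jog '[[[0,0,0.001,0],[0,0,0,0],[0,0,0,0]]]' 0; python3 -m jog '[[[0,0,0.001,0],[0,0,0,0],[0,0,0,0]]]' 0
```

```text
time: 12.0
tcp_pos: [0.5134, 0.0594, 0.0673]
tool_rot: [1.741, 2.615, -0.0]
wrist_force: [0.2, -0.6, -2.3]
grip_width: 0.522
grasp_force: 62.7
time: 12.38
tcp_pos: [0.5134, 0.0595, 0.0663]
tool_rot: [1.741, 2.615, 0.0]
wrist_force: [-0.2, 0.2, -2.2]
grip_width: 0.522
grasp_force: 62.7
time: 12.75
tcp_pos: [0.5134, 0.0595, 0.0653]
tool_rot: [-1.741, -2.615, 0.0]
wrist_force: [-0.3, 0.6, -2.5]
grip_width: 0.526
grasp_force: 62.7
```

```bash
python3 -m jog '[[[0,0,0.0007,0],[0,0,0,0],[0,0,0,0]]]' 0;  python3 -m jog '[[[0,0,0.0007,0],[0,0,0,0],[0,0,0,0]]]' 0; python3 -m jog '[[[0,0,0.0005,0],[0,0,0,0],[0,0,0,0]]]' 0
```

```text
time: 13.12
tcp_pos: [0.5134, 0.0595, 0.0646]
tool_rot: [1.741, 2.615, 0.0]
wrist_force: [0.1, 1.1, -2.3]
grip_width: 0.523
grasp_force: 62.7
time: 13.5
tcp_pos: [0.5135, 0.0595, 0.0641]
tool_rot: [1.741, 2.615, 0.0]
wrist_force: [-1.0, 0.8, 0.5]
grip_width: 0.521
grasp_force: 63.2
time: 13.88
tcp_pos: [0.5136, 0.0595, 0.064]
tool_rot: [1.741, 2.615, 0.0]
wrist_force: [-2.9, -0.4, 5.5]
grip_width: 0.521
grasp_force: 63.7
```

```bash
for i in 1; do :; done; python3 -m jog '[[[0,0,0,-0.06],[0,0,0,-0.06],[0,0,0,-0.06],[0,0,0,0]]]' 0;python3 -m jog '[[[0,0,0,-0.06],[0,0,0,-0.06],[0,0,0,-0.06],[0,0,0,0]]]' 0
```

```text
time: 14.38
tcp_pos: [0.514, 0.0599, 0.0638]
tool_rot: [1.5, 2.76, 0.002]
wrist_force: [-0.5, 2.1, 4.7]
grip_width: 0.524
grasp_force: 63.5
time: 14.88
tcp_pos: [0.5129, 0.0593, 0.0626]
tool_rot: [-1.246, -2.883, 0.001]
wrist_force: [-0.5, -0.0, -2.4]
grip_width: 0.522
grasp_force: 62.8
```

The force has vanished, so the lugs are over the gaps. I'll lower now.

```bash
python3 -m jog '[[[0,0,0.001,0],[0,0,0.001,0],[0,0,0,0],[0,0,0,0]]]' 0;python3 -m jog '[[[0,0,0.001,0],[0,0,0.001,0],[0,0,0,0]]]' 0
```

```text
time: 15.38
tcp_pos: [0.513, 0.0593, 0.0611]
tool_rot: [-1.245, -2.884, 0.001]
wrist_force: [-0.5, -0.3, -2.6]
grip_width: 0.521
grasp_force: 62.7
time: 15.75
tcp_pos: [0.5132, 0.0594, 0.0591]
tool_rot: [-1.245, -2.884, 0.0]
wrist_force: [-1.1, -2.2, -3.7]
grip_width: 0.525
grasp_force: 62.8
```

```bash
python3 -m jog '[[[0,0,0.001,0],[0,0,0.0005,0],[0,0,0,0]]]' 0;python3 -m jog '[[[0,0,0.001,0],[0,0,0,0],[0,0,0,0]]]' 0;python3 -m jog '[[[0,0,0.0008,0],[0,0,0,0],[0,0,0,0]]]' 0
```

```text
time: 16.12
tcp_pos: [0.5137, 0.0597, 0.0579]
tool_rot: [1.245, 2.884, 0.001]
wrist_force: [-0.3, 0.6, -1.8]
grip_width: 0.521
grasp_force: 62.8
time: 16.5
tcp_pos: [0.5136, 0.0595, 0.057]
tool_rot: [1.245, 2.884, 0.0]
wrist_force: [0.3, 0.3, -2.1]
grip_width: 0.526
grasp_force: 62.8
time: 16.88
tcp_pos: [0.5136, 0.0595, 0.0562]
tool_rot: [1.245, 2.884, 0.0]
wrist_force: [-0.3, 0.9, -1.3]
grip_width: 0.527
grasp_force: 62.9
```

```bash
python3 -m jog '[[[0,0,0.0006,0],[0,0,0,0],[0,0,0,0]]]' 0
```

```text
time: 17.25
tcp_pos: [0.5137, 0.0595, 0.0559]
tool_rot: [1.244, 2.884, 0.0]
wrist_force: [-1.0, 0.3, 2.0]
grip_width: 0.522
grasp_force: 63.3
```

```bash
python3 -m jog '[[[0,0,0,0.06],[0,0,0.0003,0.08],[0,0,0.0003,0.08],[0,0,0,0]]]' 0; python3 -m jog '[[[0,0,0.0004,0.08],[0,0,0.0003,0.08],[0,0,0.0004,0.08],[0,0,0,0]]]' 0
```

```text
time: 17.75
tcp_pos: [0.5139, 0.0594, 0.055]
tool_rot: [1.552, 2.73, 0.001]
wrist_force: [0.7, 0.1, 0.5]
grip_width: 0.522
grasp_force: 63.1
time: 18.25
tcp_pos: [0.5138, 0.0594, 0.054]
tool_rot: [1.867, 2.526, 0.001]
wrist_force: [0.5, 0.2, 0.9]
grip_width: 0.524
grasp_force: 63.1
```

```bash
python3 -m jog '[[[0,0,0.0004,0.09],[0,0,0.0004,0.09],[0,0,0.0004,0.09],[0,0,0.0004,0.09],[0,0,0,0]]]' 0; python3 -m jog '[[[0,0,0.0004,0.09],[0,0,0.0004,0.09],[0,0,0.0004,0.09],[0,0,0,0]]]' 0
```

```text
time: 18.88
tcp_pos: [0.5136, 0.0595, 0.0523]
tool_rot: [2.289, 2.152, 0.001]
wrist_force: [0.2, 0.7, 0.1]
grip_width: 0.521
grasp_force: 63.2
time: 19.38
tcp_pos: [0.5135, 0.0595, 0.0511]
tool_rot: [2.557, 1.825, 0.0]
wrist_force: [-0.4, 0.0, 1.3]
grip_width: 0.519
grasp_force: 63.2
```

```bash
python3 -m jog '[[[0,0,0.0004,0.08],[0,0,0.0004,0.08],[0,0,0,0]]]' 0; python3 -m jog '[[[0,0,0.0003,0.07],[0,0,0.0003,0.07],[0,0,0,0]]]' 0
python3 -c "
from bench import robot; s=robot.observe(); print(s['ft_torque'],s['q'])"
```

```text
time: 19.75
tcp_pos: [0.5136, 0.0595, 0.0504]
tool_rot: [2.695, 1.615, 0.001]
wrist_force: [0.6, -0.7, 3.2]
grip_width: 0.52
grasp_force: 63.3
time: 20.12
tcp_pos: [0.5138, 0.0595, 0.0502]
tool_rot: [2.801, 1.422, 0.001]
wrist_force: [-1.1, -1.0, 5.1]
grip_width: 0.523
grasp_force: 63.6
[ 0.0080704   0.19246823 -0.04979484] [3.09984662e-02 3.58160848e-01 1.99822010e+00 5.44761446e-05
 7.84635717e-01 6.62285884e-01]
```

```bash
python3 -m jog '[[[0,0,0.0001,0.06],[0,0,0,0.06],[0,0,0,0],[0,0,0,0]]]' 0
python3 -c "
from bench import robot; s=robot.observe(); print(s['ft_torque'])"
```

```text
time: 20.62
tcp_pos: [0.5139, 0.0593, 0.0502]
tool_rot: [2.881, 1.252, 0.001]
wrist_force: [0.2, 0.1, 6.0]
grip_width: 0.526
grasp_force: 63.8
[-0.07363014  0.16077976 -0.12542263]
```

```bash
python3 -m jog '[[[0,0,-0.0004,0],[0,0,0,0],[0,0,0,0],[0,0,0,0],[0,0,0,0]]]' 80; python3 -m jog '[[[0,0,-0.01,0],[0,0,-0.02,0],[0,0,-0.04,0],[0,0,-0.04,0],[0,0,0,0],[0,0,0,0],[0,0,0,0]]]' 80
python3 - <<'E'
from h import *
im=robot.get_image("wrist"); cv2.imwrite("pics/w7.png",im[:,:,::-1])
E
```

```text
time: 21.25
tcp_pos: [0.5133, 0.0595, 0.0498]
tool_rot: [-2.883, -1.248, 0.0]
wrist_force: [-1.2, 0.5, 0.2]
grip_width: 0.8
grasp_force: 0.0
time: 22.12
tcp_pos: [0.5121, 0.0594, 0.1585]
tool_rot: [-2.882, -1.247, 0.004]
wrist_force: [-0.7, -0.1, -0.2]
grip_width: 0.799
grasp_force: 0.0
```

View pics/w7.png

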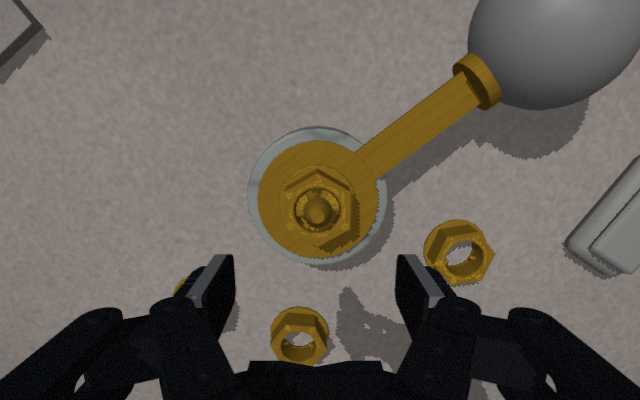

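The nut sits centred on the stud at (318,208), with its flange on the plate and the gripper clear.

```bash
python3 -c "
from bench import robot; print(robot.close_job())"
```

```text
the job is handed in; nothing more can be done
None
```

The flange nut is screwed onto the lamp stud with its flange seated on the brass plate and the gripper released; the job was handed in at about 22 s, and the hand-in returned no verdict.

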